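# Snap the junction-box cover home and keep it pressed

## Task

Pull the top drawer of the white cabinet with green drawers wide open, take out the pale grey cover and fit it over the open junction box on the white panel. Press it down until both ends snap past their catches and it sits level and fully home on the box's black rim, then keep pressing it down with about 15 N so that it beds on the rim: finish with the arm still pushing on the cover, do not let go. Leave the tape measure, the spray can and the screwdriver where they are.

Things in the scene. Friction and masses are not known exactly. Their poses are not given: they have to be found in the camera images.
- top_drawer (a joint): Slide of the TOP drawer, in m: 0 shut, grows as it is pulled out, stop at 0.23. May start open by up to 0.03. Light friction (1 to 3 N), stays where it is left. Wide open is about 0.19 or more: the cover then lies wholly in front of the cabinet's top board and can be lifted straight up. The cover rides along with the drawer.
- top_drawer_handle (a point): Middle of the top drawer's bar handle: level round steel bar 11 mm thick, 120 mm long along this point's y. Site x points into the cabinet (the drawer pulls out along -x), z up. Bar axis 35 mm before the drawer's face (29 mm free behind the bar), 112 mm above the bench. White cabinet, 280 wide, 320 deep, 150 mm high; green drawer fronts, under 140 mm high; lower handle 63 mm beneath.
- cover_center (a point): Middle of the loose cover, 12 mm above its lower edge: pale grey plastic cap 104 long (x) x 58 wide (y) x 24 mm high (z), 50 to 85 g, top 3 mm thick, open below. Lies skirt down in the top drawer, on its floor (85 mm above the bench), long side roughly along the slide, 25 mm or more free beside each long side: grip it across its 58 mm. Fits either way round.
- box_rim: Black rim at the mouth of the grey junction box on the white panel, all fixed. Origin: centre of the mouth on the rim's top, 64 mm above the bench; x along the box (the cover's long side goes along it, either way), z up. Rim 86 x 48 mm outside; round corner posts below it guide the cover's skirt, with 1.2 mm play a side along x, 2 mm along y. Fully home, cover_center is 9 mm BELOW this origin.
- panel: White board, 220 (x) x 200 (y) x 16 mm, fixed flat on the bench, that carries the box at its middle; origin at the centre of its underside, axes parallel to box_rim's. The box's lower shell is 104 x 58 mm, up to a shoulder 24 mm below the rim. Grey 20 mm conduits leave both short ends, near the board; the long sides are free.
- catch_near (a joint): Orange spring catch at the -x end of the box, bent inwards (rad): 0 free, about 0.2 at its most as the cover passes, about 0.04 with the cover home. Put on loosely, the cover rests on both catches with cover_center within 3 mm of the rim's height; a push that climbs to 6 to 12 N over 3 to 5 mm gets it past, then the force drops at once and it springs down on the rim.
- catch_far (a joint): The same catch at the +x end of the box. One end may snap first, the other on pushing on; neither needs over 13 N if pushed near the middle of the cover, so the push only reaches 15 N when it is home. The catches then hold it on the rim with about 2 N. The cover is stiff.
- tape_measure: Yellow tape measure, 74 x 36 x 61 mm high, on the bench; origin at its underside. To be left alone.
- spray_can: Brass-coloured spray can with a black cap, 52 mm across, 152 mm high, on the bench; origin at its underside. To be left alone.
- screwdriver: Red-handled screwdriver, 190 mm long, lying on the bench beside the cabinet. To be left alone.

How it is judged:
On the way, in this order (a step that is already met when the one before it is completed fails the run):
1. the top drawer is pulled wide open (over 150 mm) (value of joint top_drawer above 0.15 m), for 0.2 s.
2. the cover is lifted out of the drawer (height (world z) of cover_center above 0.145 m), for 0.2 s.
3. the cover is snapped down on the rim, level (z of cover_center in the frame of box_rim below -0.007 m and horizontal distance between cover_center and box_rim below 0.006 m and angle between cover_center's own z axis and vertical below 0.04 rad), for 0.1 s.
At the end, for the whole second after the job is handed in: The cover sits on the box, its middle within 6 mm of the mouth's centre, level within 0.04 rad, in line with the box within 0.12 rad and within 2 mm of fully home at the rim, and the arm is still pressing it: the cover bears on the rim with more than 8 N (the catches alone give about 2 N) (all of step 3 and z of cover_center in the frame of box_rim above -0.012 m and angle between the x axis of cover_center and the x axis of box_rim, either way round below 0.12 rad and contact force between cover and box_rim above 8 N and contact force between any of the fingers, the arm and cover above 3 N); the arm keeps its last pose, push and grip.
It fails at once if the tape measure is moved (distance of tape_measure from where it was at the start of the episode above 0.03 m).
It fails at once if the spray can is moved (distance of spray_can from where it was at the start of the episode above 0.03 m).
It fails at once if the screwdriver is moved (distance of screwdriver from where it was at the start of the episode above 0.03 m).
It also fails if it takes over 72 s, if anything falls off the work surface, if the arm or the gripper's body presses on something with over 40 N, if the wrist force passes 120 N, or if a joint passes its speed limit or range.

## Robot

A 7-joint arm with a two-finger parallel gripper is mounted at the origin on the work surface. World frame = base frame: x ahead of the robot, y to its left, z up, the work surface at z = 0. Lengths are in m, angles in rad, forces in N, time in s.
With the tool pointing down it reaches from about 0.4 to 0.875 m from the base axis. Payload 19.3 kg.
Tool frame: the origin (TCP) lies midway between the tips of the shut fingers; the grasp point (between the pads) lies 19 mm behind it (bot.pinch_z is the distance from the TCP to the grasp point, in m); z points along the fingers, y is the direction in which the jaws open and shut (so a half turn about z gives the same grasp; the last joint's range is limited). The gripper opens to 85 mm and grips with 20 to 120 N. Pads are 22 mm wide; open, the fingers measure 114 mm over their backs; the gripper's body (76 mm by 85 mm) begins 54 mm behind the grasp point. The pads swing forward as they close: fully open they stand 13 mm farther back than shut.
Start: joints at [-1.328, 0.521, -0.036, 1.599, 0.021, 1.021, -0.113], TCP at [0.192, 0.595, 0.231] pointing down, gripper open.
Joint ranges: [-2.91, 2.91], [-0.3, 2.13], [-1.5, 1.42], [0.17, 2.43], [-1.26, 4.41], [0.16, 1.93], [-2.52, 2.52]. Speed limits (rad/s): [1.89, 1.89, 2.39, 2.39, 3.01, 3.01, 3.01].

## Interface

Orientations are given as [roll, pitch, yaw] about the fixed x, y, z axes, in that order (R = Rz(yaw) Ry(pitch) Rx(roll)).
In Python, from workcell import bot gives the robot as it stands. The module is installed in compiled form; this text tells all that it offers.
- The arm moves only by the tool move_arm, never from a script. Its argument "moves" is text: rows parted by semicolons, each of 4 numbers parted by spaces: the shift along the tool's x, y, z in mm, then the turn about the tool's z in rad. In form: dx dy dz yaw; .... A call has exactly 10 rows; each row is the pose to reach, as a shift and turn from the pose commanded when the call began, along the tool's axes at that moment; what a row does not reach only later rows make up. A row lasts 1/12 s, in which the tool goes at most 41.7 mm and 7.16 degrees, less where a joint would pass 70% of its speed; a pose out of reach is approached as far as the arm can. A call with a gripper value outside its range is refused whole. "grip" is the opening, from 0 (shut) to 1 (fully open), set as the call begins (left out, the last holds). The fingers move at their own pace and stop on an object; "grip_force" is the grip in N (left out, the last holds). Time passes only in rows, so rows that repeat a pose let the fingers close, or fill a call up. It gives the time, the measured TCP pose, the force and the opening at its end, in the units of the state.
- bot.observe(): the state, without advancing time (a new reading comes with each control period).
- bot.grab_frame(name): name is "scene" or "top"; returns a dict with "frame" (480x640x3 uint8, red, green, blue), "z_map" (480x640 float32, m along the optical axis (not along the pixel's ray), 0 where there is no reading), "K" (3x3 intrinsics, pixels), "dist" ([k1, k2, p1, p2, k3] as OpenCV has them; the pictures are not rectified), "eye" and "attitude" of the camera in the world. Camera axes: x right, y up, looking along -z (the intrinsics and any distortion apply to the point x, -y, -z); pixel columns grow to the right and rows downward; lengths in m; the calibration is good to about 2 mm. A picture is of the moment at which its call begins.
- bot.job_done(): hands the job in, once; it reports no verdict.
Trained networks look in a picture, given as the dict that the camera call returned (one of the last four; its "shot" number tells which), for a name from the list of things; names that differ only in an ending like _2 or _b are one class to them, and where a whole thing is asked for, a point or a joint stands for the part that bears it (a point fixed in the world has none). Each returns a list of dicts, best first, with "conf" (0 to 1); they miss things now and then, are a little off and sometimes report something else, mostly with a low value. They report only what shows in the picture. A call takes as long as a camera call.
- bot.search_frame(picture, label): "at" ([column, row] in pixels, amid what is visible of it).
- bot.pinpoint(picture, label): "at" ([column, row] in pixels: a listed point, or the origin of a listed thing).
The state is a dict: "clock": time; "qpos": joint angles; "qd": joint speeds; "joint_efforts": joint torques, N m; "position": TCP position; "tool_rot": TCP orientation; "force": force on the tool from outside, world axes, zero at the start; "moment": the same for the moment, N m; "grip_width": finger opening in m.
Only numpy, scipy, OpenCV 4.12 (cv2) and the standard library are available. Lean on these libraries where they do the work, as an engineer would, in place of code of your own. Each camera call takes 0.05 s, during which the arm holds its last target. There are 200 camera calls.

## Working session

There is one attempt and no reset: what is moved stays moved. The work goes in short steps, Python scripts to look and compute and a tool call to move; the robot and the scene stay as the last step left them, time stands still between calls to the robot, and variables do not carry over. Pictures are saved under pics/ and viewed, about 8 in all and at most 12, crops included, and the job is handed in when it is done.

Besides the shell and the picture viewer there is one more tool, called after "Emit:" in YAML: its name, and indented under it one key for each argument. move_arm: Moves the arm, as the interface text tells. Its arguments: {"type":"object","properties":{"moves":{"type":"string"},"grip":{"type":"number"},"grip_force":{"type":"number"}},"required":["moves"]}

```bash
mkdir -p pics
cat > h.py <<'E'
import numpy as np, cv2
from scipy.spatial.transform import Rotation as R
from workcell import bot
def rot(a):
    a=np.array(a,float)
    if a.shape==(3,3): return a
    if a.size==4: return R.from_quat(a).as_matrix()
    return R.from_euler('xyz',a).as_matrix()
def ray(p,uv):
    u=cv2.undistortPoints(np.array([[uv]],float),np.array(p['K'],float),np.array(p['dist'],float))[0,0]
    return rot(p['attitude'])@np.array([u[0],-u[1],-1.]),np.array(p['eye'],float)
def at_z(p,uv,z):
    d,e=ray(p,uv); return e+d*(z-e[2])/d[2]
def at_depth(p,uv):
    c,r=int(round(uv[0])),int(round(uv[1]))
    w=p['z_map'][max(r-2,0):r+3,max(c-2,0):c+3]; w=w[w>0]
    if not len(w): return None
    d,e=ray(p,uv); return e+d*np.median(w)
def cloud(p,step=1):
    z=p['z_map']; rr,cc=np.mgrid[0:480:step,0:640:step]
    uv=np.stack([cc.ravel(),rr.ravel()],1).astype(float)
    u=cv2.undistortPoints(uv[:,None],np.array(p['K'],float),np.array(p['dist'],float))[:,0]
    zz=z[rr.ravel(),cc.ravel()]; m=zz>0
    P=np.c_[u[:,0],-u[:,1],-np.ones(len(u))]*zz[:,None]
    return (P@rot(p['attitude']).T+np.array(p['eye']))[m],p['frame'][rr.ravel(),cc.ravel()][m],uv[m]
def save(p,n): cv2.imwrite('pics/'+n,p['frame'][:,:,::-1])
E
python3 - <<'E'
from h import *
np.set_printoptions(precision=4,suppress=True)
print(bot.observe())
for n in ('top','scene'):
    p=bot.grab_frame(n); save(p,n+'0.png'); print(n,p['eye'],p['attitude'],p['K'],p['dist'])
    for l,z in [('top_drawer_handle',.112),('cover_center',.097),('box_rim',.064),('panel',0),('catch_near',None),('catch_far',None),('tape_measure',0),('spray_can',0),('screwdriver',None)]:
        for f in ('pinpoint','search_frame'):
            try:
              for d in getattr(bot,f)(p,l)[:2]:
                print(l,f[:3],np.round(d['at'],1),round(d['conf'],2),at_z(p,d['at'],z) if z is not None else '',at_depth(p,d['at']))
            except Exception as e: print(l,f,'ERR',e)
E
```

```text
{'clock': 0.0, 'qpos': array([-1.3282,  0.522 , -0.0363,  1.5999,  0.0212,  1.0211, -0.1128]), 'qd': array([ 0.0004, -0.002 , -0.0004, -0.0003, -0.001 ,  0.0007,  0.0007]), 'joint_efforts': array([ -0.0016, -92.7127,   1.9791, -36.9947,   0.0178,   0.0081,
         0.    ]), 'position': array([0.1923, 0.5944, 0.2307]), 'tool_rot': array([-3.1405,  0.0001,  2.8288]), 'force': array([-0.5636, -0.1697, -0.6758]), 'moment': array([-0.02  ,  0.0172, -0.0638]), 'grip_width': 0.08557944974106714}
top [ 0.4645 -0.0443  1.3753] [ 0.1012  0.004  -1.5952] [[549.2372   0.     314.5974]
 [  0.     549.2372 244.7192]
 [  0.       0.       1.    ]] [-0.1418  0.      0.      0.      0.    ]
top_drawer_handle pin [402.4 231.9] 0.61 [ 0.6178 -0.2472  0.112 ] [ 0.6175 -0.2469  0.1141]
top_drawer_handle sea [400.6 213.9] 0.82 [ 0.6602 -0.2448  0.112 ] [ 0.6566 -0.2411  0.1353]
box_rim pin [220.4 306.7] 0.57 [0.4546 0.1862 0.064 ] [0.4542 0.1941 0.0187]
box_rim sea [209.9 316.2] 0.68 [0.4324 0.2118 0.064 ] [0.4318 0.2167 0.0386]
panel pin [228.7 307.8] 0.8 [0.4509 0.1765 0.    ] [0.4512 0.1718 0.0291]
pa
[... 1726 characters left out ...]
e_measure, top_drawer_handle
catch_far sea [399.9 240.1] 0.6  [0.5009 0.1666 0.0449]
tape_measure pin [496.8 278.7] 0.71 [0.5455 0.4522 0.    ] [0.566  0.4466 0.0198]
tape_measure pin [399.3 313.1] 0.23 [0.7365 0.1985 0.    ] [0.7714 0.1979 0.042 ]
tape_measure sea [501.3 274. ] 0.69 [0.5233 0.4654 0.    ] [0.5683 0.4527 0.0427]
tape_measure sea [399.8 240.8] 0.49 [ 0.4533  0.1658 -0.    ] [0.5023 0.1667 0.0434]
spray_can pin [398.5 314.2] 0.91 [0.7407 0.1969 0.    ] [0.7726 0.1964 0.0387]
spray_can sea [406.  296.4] 0.83 [ 0.6745  0.2092 -0.    ] [0.7705 0.2065 0.1071]
screwdriver pin [184.7 221. ] 0.75  [ 0.5491 -0.5106  0.0184]
screwdriver sea [191.7 212.5] 0.69  [ 0.5092 -0.5049  0.0233]
```

View pics/top0.png

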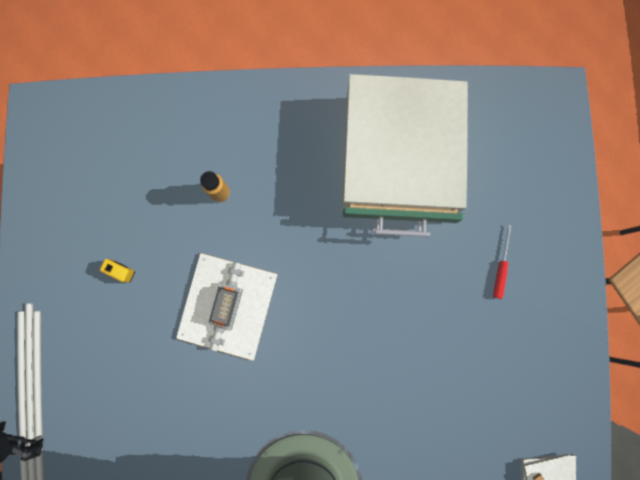

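Run:
```python
from h import *
np.set_printoptions(precision=4,suppress=True)
p=bot.grab_frame('top'); P,C,uv=cloud(p)
C=C.astype(int)
def rect(m,n):
    if m.sum()<10: print(n,m.sum());return
    r=cv2.minAreaRect(P[m][:,:2].astype(np.float32)*1000); print(n,m.sum(),np.round(r[0],1),np.round(r[1],1),round(r[2],1),'z',np.percentile(P[m][:,2],[5,50,95]))
box=(P[:,0]>.3)&(P[:,0]<.62)&(P[:,1]>.05)&(P[:,1]<.32)
rect(box&(C.min(1)>180)&(P[:,2]<.03)&(P[:,2]>.008),'panel')
rect(box&(C.max(1)<60)&(P[:,2]>.05)&(P[:,2]<.075),'rim')
rect(box&(C[:,0]>180)&(C[:,2]<90)&(C[:,1]<160),'orange')
hb=(P[:,0]>.55)&(P[:,0]<.7)&(P[:,1]>-.4)&(P[:,1]<-.1)
rect(hb&(P[:,2]>.104)&(P[:,2]<.125)&(P[:,0]<.64),'handle')
rect((P[:,0]>.6)&(P[:,1]<-.05)&(P[:,1]>-.45)&(P[:,2]>.142)&(P[:,2]<.158),'cabtop')
```

```text
panel 4576 [455.7 180.9] [200.7 220.5] 73.6 z [0.01   0.0146 0.0194]
rim 0
orange 6
handle 313 [ 625.2 -245.4] [128.3  31.1] 88.8 z [0.1107 0.1148 0.1196]
cabtop 15202 [ 817.5 -262.2] [281.7 330.9] 85.3 z [0.1448 0.1489 0.1528]
```

The top view shows the cabinet upper right with its handle at (402,232), the box on the panel at (225,307), the can at (215,186), the tape at (117,270) and the screwdriver at (502,262). The network results agree with this. Next I refine the cabinet yaw and compute the moves.

```bash
cat >> h.py <<'E'
def go(x,y,z,ydeg):
    """shift in tool axes (mm) and turn to TCP x,y,z with the tool's y along world angle ydeg (mod 180)"""
    s=bot.observe(); M=rot(s['tool_rot'])
    d=M.T@(np.array([x,y,z])-s['position'])*1000
    a=np.degrees(np.arctan2(M[1,1],M[0,1])); t=-(ydeg-a); t=(t+90)%180-90
    print('t',round(s['clock'],2),'pos',np.round(s['position'],4),'rpy',np.round(s['tool_rot'],4),'yang',round(a,2),'F',np.round(s['force'],2),'w',round(s['grip_width'],4),'q',np.round(s['qpos'],2))
    print('GO',np.round(d,1),round(np.radians(t),4))
E
python3 - <<'E'
from h import *
np.set_printoptions(precision=4,suppress=True)
acc=[];S=[]
for k in range(2):
    p=bot.grab_frame('top'); P,C,uv=cloud(p); acc.append(P)
P=np.vstack(acc)
m=(P[:,2]>.14)&(P[:,2]<.16)&(P[:,0]>.64)&(P[:,1]<-.05)&(P[:,1]>-.45)
Q=P[m]
def edge(Q,ax,side,lo,hi):
    o=1-ax; b=np.arange(lo,hi,.01); pts=[]
    for a in b:
        s=Q[(Q[:,o]>=a)&(Q[:,o]<a+.01)][:,ax]
        if len(s)>5: pts.append((a+.005,np.percentile(s,2 if side<0 else 98)))
    pts=np.array(pts); f=np.polyfit(*pts.T,1); r=pts[:,1]-np.polyval(f,pts[:,0]); g=abs(r)<.004
    f=np.polyfit(*pts[g].T,1); print('edge',ax,side,'slope deg',np.degrees(f[0]),'at mid',np.polyval(f,(lo+hi)/2),r.std())
edge(Q,0,-1,-.38,-.14); edge(Q,0,1,-.38,-.14); edge(Q,1,1,.68,.95); edge(Q,1,-1,.68,.95)
m=(P[:,2]>.1)&(P[:,2]<.125)&(P[:,0]>.58)&(P[:,0]<.63)&(P[:,1]<-.17)&(P[:,1]>-.32)
edge(P[m],0,-1,-.3,-.19); print(np.percentile(P[m][:,1],[1,99]))
go(.615,-.25,.231,-4)
E
```

```text
edge 0 -1 slope deg 5.057845768584396 at mid 0.6796401850608784 0.0009466807451580492
edge 0 1 slope deg 4.348679255565609 at mid 0.9748484294865503 0.0008751094830065589
edge 1 1 slope deg -4.550994644386798 at mid -0.12633960233207223 0.001134206166875626
edge 1 -1 slope deg -4.474483257768019 at mid -0.3957198613123253 0.0009917462863345892
edge 0 -1 slope deg 3.989638857937066 at mid 0.6119992450034628 0.0005600227351183206
[-0.3069 -0.1832]
t 1.85 pos [0.1923 0.5947 0.2313] rpy [-3.1416 -0.      2.8288] yang 72.08 F [0.38 0.36 0.85] w 0.0855 q [-1.33  0.52 -0.04  1.6   0.02  1.02 -0.11]
GO [-662.1 -673.6    0.3] 1.3278
```

Emit:
move_arm:
  moves: "-15 -15 0 0; -40 -40 0 0; -68 -68 0 0; -96 -97 0 0; -124 -126 0 0; -152 -154 0 0; -180 -183 0 0; -208 -211 0 0; -236 -240 0 0; -264 -268 0 0"
  grip: 0.28

```text
clock: 2.68
position: [0.3615, 0.2566, 0.2316]
tool_rot: [3.141, 0.0, 2.829]
force: [1.1, 1.0, -0.5]
grip_width: 0.0239
```

Emit:
move_arm:
  moves: "-28 -28 0 0.1; -56 -57 0 0.2; -84 -86 0 0.3; -112 -114 0 0.4; -140 -142 0 0.5; -168 -171 0 0.6; -196 -199 0 0.7; -224 -228 0 0.8; -252 -256 0 0.9; -280 -285 0 1"

```text
clock: 3.52
position: [0.5404, -0.1007, 0.2315]
tool_rot: [3.141, 0.0, 1.824]
force: [0.8, 0.9, 0.4]
grip_width: 0.0237
```

```bash
python3 -c "
from h import *
go(.616,-.246,.150,-4.5)"
```

```text
t 3.52 pos [ 0.5404 -0.1007  0.2315] rpy [3.1410e+00 1.0000e-04 1.8243e+00] yang 14.53 F [0.75 0.85 0.38] w 0.0237 q [-0.24  0.43  0.43  1.82 -0.22  0.94  0.54]
GO [-159.6   36.7   81.6] 0.3321
```

Emit:
move_arm:
  moves: "-30 7 5 0.08; -58 13 15 0.16; -86 20 27 0.24; -114 26 39 0.3; -140 32 51 0.332; -155 36 61 0.332; -160 37 67 0.332; -160 37 70 0.332; -160 37 70 0.332; -160 37 70 0.332"

```text
clock: 4.35
position: [0.6163, -0.243, 0.1618]
tool_rot: [3.141, -0.001, 1.498]
force: [0.4, 0.3, 0.5]
grip_width: 0.0236
```

```bash
python3 -c "
from h import *
p=bot.grab_frame('scene'); save(p,'s1.png'); f=p['frame'][120:300,150:390,::-1]; cv2.imwrite('pics/s1c.png',cv2.resize(f,None,fx=3,fy=3,interpolation=2))
go(.616,-.246,.093,-4.5)"
```

```text
t 4.4 pos [ 0.6165 -0.2431  0.162 ] rpy [ 3.1409e+00 -4.0000e-04  1.4980e+00] yang -4.17 F [0.87 0.28 0.08] w 0.0235 q [-0.    0.71  0.46  1.57 -0.37  0.95  0.51]
GO [-3.  -0.3 69. ] 0.0057
```

View pics/s1c.png

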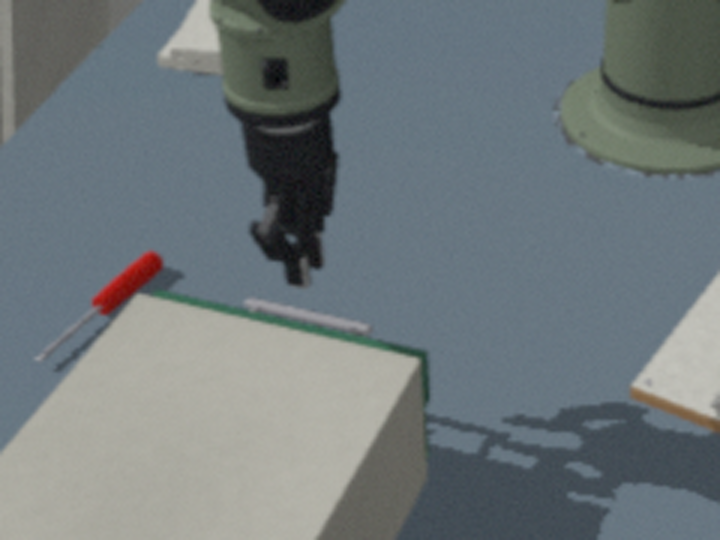

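The gripper hangs right above the handle bar, at about (305,315) in the crop. I descend now.

Emit:
move_arm:
  moves: "-1 0 10 0; -2 0 22 0; -3 0 34 0; -3 0 42 0; -3 0 47 0; -3 0 51 0; -3 0 55 0; -3 0 59 0; -3 0 63 0; -3 0 66 0"

```text
clock: 5.23
position: [0.6161, -0.2472, 0.095]
tool_rot: [3.142, 0.0, 1.497]
force: [0.8, 0.4, 0.6]
grip_width: 0.0238
```

Emit:
move_arm:
  moves: "0 0 0 0; 0 0 0 0; 0 0 0 0; 0 0 0 0; 0 0 0 0; 0 0 0 0; 0 0 0 0; 0 0 0 0; 0 0 0 0; 0 0 0 0"
  grip: 0
  grip_force: 40

```text
clock: 6.07
position: [0.616, -0.2471, 0.0951]
tool_rot: [-3.141, -0.0, 1.497]
force: [0.7, -0.1, -13.4]
grip_width: 0.0093
```

```bash
python3 -c "
from h import *
s=bot.observe()['position']; c=np.radians(-4.5)
go(s[0]-.205*np.cos(c),s[1]-.205*np.sin(c),s[2],-4.5)"
```

```text
t 6.07 pos [ 0.616  -0.2471  0.0951] rpy [-3.1412e+00 -1.0000e-04  1.4968e+00] yang -4.24 F [  0.74  -0.05 -13.4 ] w 0.0093 q [ 0.03  0.79  0.42  1.61 -0.4   0.83  0.54]
GO [ 9.00e-01 -2.05e+02  1.00e-01] 0.0046
```

Emit:
move_arm:
  moves: "0 -6 0 0; 0 -18 0 0; 0 -36 0 0; 0 -58 0 0; 0 -82 0 0; 0 -106 0 0; 0 -130 0 0; 0 -154 0 0; 0 -176 0 0; 0 -188 0 0"

```text
clock: 6.9
position: [0.4255, -0.2324, 0.0951]
tool_rot: [-3.14, -0.001, 1.496]
force: [1.9, 0.7, -28.0]
grip_width: 0.0092
```

Emit:
move_arm:
  moves: "0 -4 0 0; 0 -7 0 0; 0 -7 0 0; 0 -7 0 0; 0 -7 0 0; 0 -7 0 0; 0 -7 0 0; 0 -7 0 0; 0 -7 0 0; 0 -7 0 0"
  grip: 0.28

```text
clock: 7.73
position: [0.4217, -0.2328, 0.0953]
tool_rot: [-3.142, 0.0, 1.497]
force: [0.4, -0.1, -0.2]
grip_width: 0.024
```

Emit:
move_arm:
  moves: "0 0 -8 0; 0 0 -20 0; 0 0 -40 0; 0 0 -65 0; 0 0 -90 0; 0 0 -115 0; 0 0 -130 0; 40 0 -135 0; 80 0 -135 0; 120 0 -135 0"

```text
clock: 8.57
position: [0.4303, -0.1121, 0.2313]
tool_rot: [3.14, -0.0, 1.495]
force: [0.7, 0.6, -0.0]
grip_width: 0.0241
```

```bash
cat > c.py <<'E'
from h import *
np.set_printoptions(precision=4,suppress=True)
for n in ('top','scene'):
    p=bot.grab_frame(n); save(p,n+'2.png')
    for l,z in [('top_drawer_handle',.112),('cover_center',.109),('box_rim',.064)]:
        for d in bot.pinpoint(p,l)[:1]: print(n,l,np.round(d['at'],1),round(d['conf'],2),at_z(p,d['at'],z),at_depth(p,d['at']))
    if n=='top':
        P,C,uv=cloud(p); C=C.astype(int); m=(P[:,0]>.44)&(P[:,0]<.68)&(P[:,1]<-.12)&(P[:,1]>-.4)&(P[:,2]>.101)&(P[:,2]<.116)
        m2=m&(P[:,0]>.47)&(P[:,1]<-.17)&(P[:,1]>-.36)
        r=cv2.minAreaRect(P[m2][:,:2].astype(np.float32)*1000); print(m2.sum(),r)
f=cv2.imread('pics/top2.png')[150:330,320:560]; cv2.imwrite('pics/top2c.png',cv2.resize(f,None,fx=3,fy=3,interpolation=2))
go(.5,-.25,.23,85)
E
python3 c.py
```

```text
top top_drawer_handle [400.2 316.8] 0.79 [ 0.4219 -0.2347  0.112 ] [ 0.4387 -0.1596  0.6102]
top cover_center [419.1 254. ] 0.89 [ 0.5655 -0.2847  0.109 ] [ 0.5656 -0.2848  0.1082]
top box_rim [219.1 308.9] 0.59 [0.4494 0.1894 0.064 ] [0.4489 0.1975 0.0186]
1403 ((575.5905151367188, -264.7083740234375), (194.6905517578125, 200.50033569335938), 87.06389617919922)
scene top_drawer_handle [277.  185.4] 0.76 [ 0.4149 -0.239   0.112 ] [ 0.4196 -0.2372  0.1155]
scene cover_center [245.9 216.1] 0.64 [ 0.5797 -0.2796  0.109 ] [ 0.5813 -0.2789  0.1104]
scene box_rim [408.2 229.1] 0.69 [0.4677 0.1851 0.064 ] [0.4298 0.1851 0.0323]
t 8.97 pos [ 0.4303 -0.1143  0.2304] rpy [3.1415 0.0003 1.4946] yang -4.36 F [0.04 0.27 0.35] w 0.0239 q [-0.32  0.27  0.54  2.07 -0.18  0.85  0.25]
GO [-130.    79.8    0.5] -1.5597
```

View pics/top2c.png

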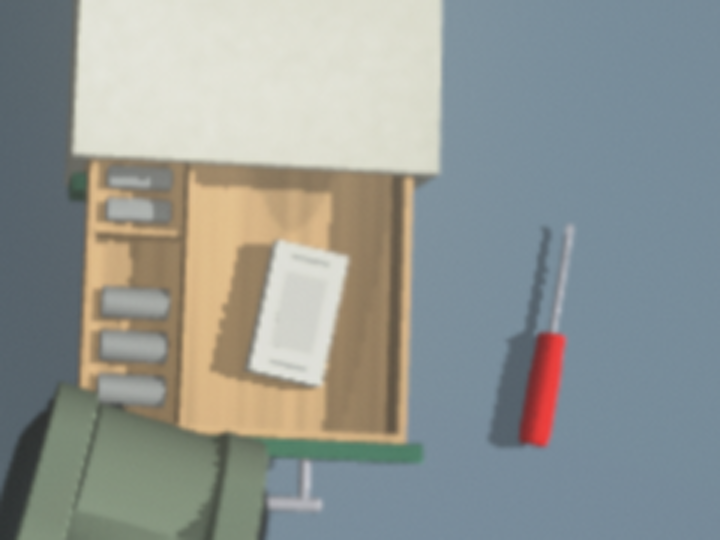

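The drawer is wide open. The cover lies clear at about (298,312) in the crop, turned roughly 12° in the image, with the divider to its left and free space on both sides. Now I fit the cover and box outlines.

```bash
cat > fit.py <<'E'
from h import *
np.set_printoptions(precision=4,suppress=True)
p=bot.grab_frame('top'); hsv=cv2.cvtColor(p['frame'],cv2.COLOR_RGB2HSV)
def blob(mask,z,name,seed):
    n,l,st,ct=cv2.connectedComponentsWithStats(mask.astype(np.uint8)); 
    i=1+np.argmin(np.hypot(*(ct[1:]-seed).T)+1000*(st[1:,4]<40)); ys,xs=np.where(l==i)
    Q=np.array([at_z(p,(x,y),z)[:2] for x,y in zip(xs,ys)],np.float32)*1000
    print(name,st[i],'px',ct[i],'rect',cv2.minAreaRect(Q),'mean',Q.mean(0))
m=np.zeros((480,640),bool); m[225:285,395:440]=1
blob(m&(hsv[...,1]<45)&(hsv[...,2]>150),.109,'cover',(419,254))
d=np.zeros((480,640),bool); d[285:332,205:245]=1
blob(d&(hsv[...,2]<90),.064,'dark',(223,307))
f=p['frame'][240:370,165:290,::-1]; cv2.imwrite('pics/box.png',cv2.resize(f,None,fx=5,fy=4.6,interpolation=2))
E
python3 fit.py
```

```text
cover [ 403  230   33   49 1143] px [419.0481 254.0796] rect ((565.498291015625, -284.8756408691406), (59.95051193237305, 105.38605499267578), 75.45618438720703) mean [ 565.391  -284.6095]
dark [210 294   8  28  52] px [213.3654 308.9615] rect ((452.9671630859375, 202.6344451904297), (8.371386528015137, 66.22042083740234), 79.29931640625) mean [449.5124 203.2059]
```

View pics/box.png

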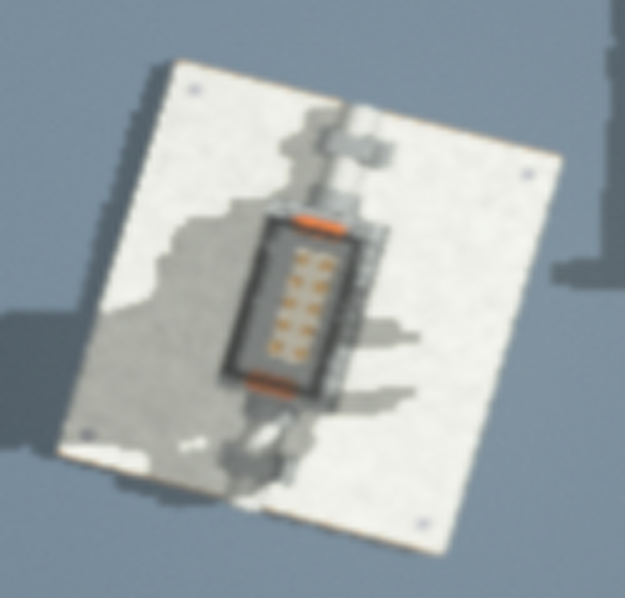

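Run:
```python
from h import *
p=bot.grab_frame('top')
c=[((u+.5)/5-.5+165,(v+.5)/4.6-.5+240) for u,v in [(270,215),(363,237),(320,402),(224,378)]]
Q=np.array([at_z(p,x,.064)[:2] for x in c],np.float32)*1000
print(Q.mean(0),cv2.minAreaRect(Q)); 
c=[((u+.5)/5-.5+165,(v+.5)/4.6-.5+240) for u,v in [(175,60),(562,156),(445,553),(58,455)]]
Q=np.array([at_z(p,x,.016)[:2] for x in c],np.float32)*1000
print(Q.mean(0),cv2.minAreaRect(Q)); 
go(.5655,-.285,.2,75.5)
```

```text
[454.81403 178.86844] ((454.61090087890625, 178.53744506835938), (47.87430953979492, 87.71635437011719), 74.57926177978516)
[455.65857 179.83972] ((455.4781494140625, 180.2389373779297), (201.3458709716797, 221.01116943359375), 73.67849731445312)
t 9.07 pos [ 0.4304 -0.114   0.2303] rpy [-3.1415e+00  2.0000e-04  1.4949e+00] yang -4.35 F [-0.23  0.49  0.09] w 0.0238 q [-0.32  0.27  0.54  2.07 -0.18  0.85  0.25]
GO [-160.2  147.7   30.4] -1.3937
```

Emit:
move_arm:
  moves: "-16 14 0 -0.12; -34 31 0 -0.24; -54 50 0 -0.36; -74 68 2 -0.48; -94 86 6 -0.6; -114 105 12 -0.72; -134 123 18 -0.84; -150 138 24 -0.96; -158 146 28 -1.08; -160 148 30 -1.2"
  grip: 0.84

```text
clock: 9.9
position: [0.5663, -0.2863, 0.199]
tool_rot: [-3.141, -0.001, 2.7]
force: [-0.7, -0.4, -0.2]
grip_width: 0.0718
```

```bash
python3 -c "
from h import *
go(.5655,-.285,.11,75.5)"
```

```text
t 9.9 pos [ 0.5663 -0.2863  0.199 ] rpy [-3.1407e+00 -1.0000e-03  2.6999e+00] yang 64.69 F [-0.72 -0.38 -0.22] w 0.0718 q [ 0.23  0.58  0.22  1.61 -0.15  0.96  1.63]
GO [ 1.2  0.9 89. ] -0.1886
```

Emit:
move_arm:
  moves: "1 1 8 -0.08; 1 1 18 -0.15; 1 1 30 -0.189; 1 1 42 -0.189; 1 1 54 -0.189; 1 1 64 -0.189; 1 1 70 -0.189; 1 1 73 -0.189; 1 1 74 -0.189; 1 1 74 -0.189"

```text
clock: 10.73
position: [0.5659, -0.2823, 0.1264]
tool_rot: [-3.141, 0.0, 2.886]
force: [0.2, 0.4, 0.8]
grip_width: 0.0718
```

```bash
python3 -c "
from h import *
p=bot.grab_frame('scene'); save(p,'s3.png'); f=p['frame'][120:300,170:410,::-1]; cv2.imwrite('pics/s3c.png',cv2.resize(f,None,fx=3,fy=3,interpolation=2))
go(.5655,-.285,.09,75.5)"
```

```text
t 10.78 pos [ 0.5661 -0.2824  0.1267] rpy [-3.1415e+00  6.0000e-04  2.8856e+00] yang 75.33 F [-0.3  -0.24 -0.6 ] w 0.0719 q [ 0.27  0.66  0.15  1.67 -0.13  0.82  1.79]
GO [-0.1 -2.7 36.7] -0.003
```

View pics/s3c.png

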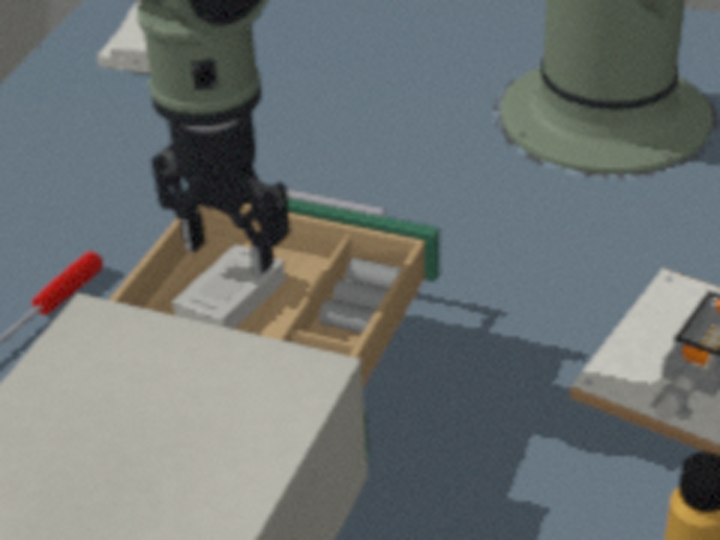

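The open fingers straddle the cover, at crop (230,280), just above it. I descend further.

Emit:
move_arm:
  moves: "0 -1 3 0; 0 -3 7 0; 0 -3 11 0; 0 -3 15 0; 0 -3 19 0; 0 -3 22 0; 0 -3 25 0; 0 -3 27 0; 0 -3 28 0; 0 -3 28 0"

```text
clock: 11.62
position: [0.565, -0.2851, 0.0981]
tool_rot: [3.142, -0.0, 2.886]
force: [0.5, 1.1, 0.4]
grip_width: 0.0717
```

Emit:
move_arm:
  moves: "0 0 1 0; 0 0 2 0; 0 0 3 0; 0 0 4 0; 0 0 5 0; 0 0 6 0; 0 0 7 0; 0 0 8 0; 0 0 9 0; 0 0 9 0"

```text
clock: 12.45
position: [0.565, -0.2851, 0.0891]
tool_rot: [3.142, -0.0, 2.886]
force: [-0.6, -0.5, -0.4]
grip_width: 0.0719
```

Emit:
move_arm:
  moves: "0 0 1 0; 0 0 2 0; 0 0 3 0; 0 0 4 0; 0 0 5 0; 0 0 6 0; 0 0 6 0; 0 0 6 0; 0 0 6 0; 0 0 6 0"

```text
clock: 13.28
position: [0.5651, -0.2852, 0.0834]
tool_rot: [-3.142, 0.0, 2.886]
force: [-0.0, 0.9, 1.2]
grip_width: 0.0717
```

Emit:
move_arm:
  moves: "0 0 0 0; 0 0 0 0; 0 0 0 0; 0 0 0 0; 0 0 0 0; 0 0 0 0; 0 0 0 0; 0 0 0 0; 0 0 0 0; 0 0 0 0"
  grip: 0.5
  grip_force: 60

```text
clock: 14.12
position: [0.5654, -0.2852, 0.0837]
tool_rot: [-3.142, 0.001, 2.886]
force: [-0.1, 0.4, 4.8]
grip_width: 0.0566
```

Emit:
move_arm:
  moves: "0 0 -3 0; 0 0 -8 0; 0 0 -16 0; 0 0 -28 0; 0 0 -42 0; 0 0 -58 0; 0 0 -74 0; 0 0 -88 0; 0 0 -96 0; 0 0 -100 0"

```text
clock: 14.95
position: [0.5655, -0.2854, 0.1852]
tool_rot: [-3.141, 0.002, 2.886]
force: [-0.1, 0.9, -1.1]
grip_width: 0.0568
```

Run:
```python
from h import *
np.set_printoptions(precision=4,suppress=True)
p=bot.grab_frame('scene'); save(p,'s4.png')
for d in bot.pinpoint(p,'cover_center')[:2]: print(d,at_depth(p,d['at']))
f=p['frame'][60:240,170:410,::-1]; cv2.imwrite('pics/s4c.png',cv2.resize(f,None,fx=3,fy=3,interpolation=2))
go(.4552,.1798,.183,73.9)
```

```text
{'at': [242.4, 188.3], 'conf': 0.56} [ 0.582  -0.2773  0.2103]
t 15.05 pos [ 0.5653 -0.2852  0.184 ] rpy [-3.1415  0.001   2.8858] yang 75.34 F [ 0.43 -0.18 -1.03] w 0.0567 q [ 0.26  0.59  0.17  1.63 -0.12  0.93  1.79]
GO [224.1 422.    0.8] 0.0252
```

View pics/s4c.png

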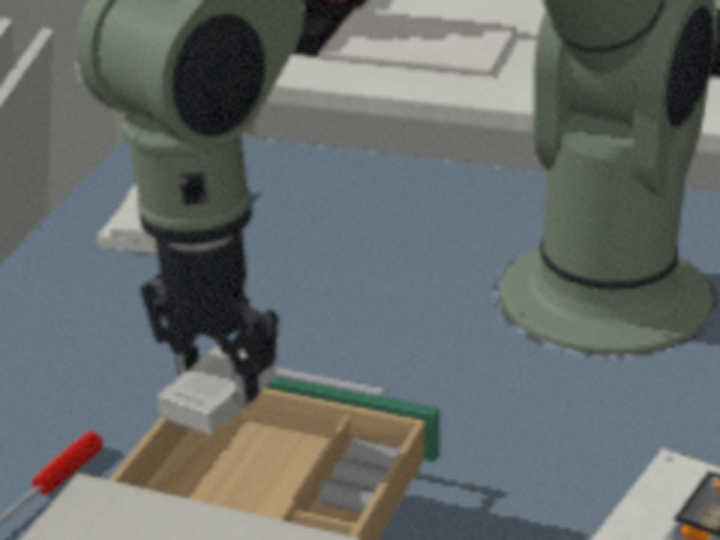

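Emit:
move_arm:
  moves: "6 11 0 0; 18 34 0 0; 35 66 0 0; 53 100 0 0; 71 134 0 0; 89 168 0 0; 107 201 0 0; 125 235 0 0; 143 269 0 0; 160 301 0 0"

```text
clock: 15.88
position: [0.4849, 0.0488, 0.1827]
tool_rot: [-3.141, -0.001, 2.886]
force: [1.6, -0.1, -1.1]
grip_width: 0.0568
```

Emit:
move_arm:
  moves: "18 33 0 0.01; 34 64 0 0.02; 48 91 0 0.025; 58 109 5 0.025; 63 118 15 0.025; 64 121 27 0.025; 64 121 39 0.025; 64 121 47 0.025; 64 121 50 0.025; 64 121 50 0.025"

```text
clock: 16.72
position: [0.4547, 0.1791, 0.1324]
tool_rot: [-3.14, -0.001, 2.86]
force: [-0.3, -0.7, -0.3]
grip_width: 0.0569
```

```bash
cat > look.py <<'E'
import sys
from h import *
np.set_printoptions(precision=4,suppress=True)
n=sys.argv[1]
p=bot.grab_frame('scene'); save(p,n+'s.png'); q=bot.grab_frame('top'); save(q,n+'t.png')
a=cv2.resize(p['frame'][165:285,340:480,::-1],(400,343),interpolation=2); b=cv2.resize(q['frame'][250:370,155:295,::-1],(400,343),interpolation=2)
cv2.imwrite('pics/'+n+'.png',np.hstack([a,b]))
for l in ('cover_center','box_rim'):
  for r in (p,q):
    for d in bot.pinpoint(r,l)[:1]: print(l,np.round(d['at'],1),round(d['conf'],2),at_depth(r,d['at']))
s=bot.observe()['position'][2]
# cover top points seen in each camera
for r in (p,q):
    P,C,uv=cloud(r); C=C.astype(int); zt=s+.0254
    m=(np.abs(P[:,0]-.455)<.09)&(np.abs(P[:,1]-.18)<.07)&(abs(P[:,2]-zt)<.006)&(C.min(1)>120)
    if m.sum()>20:
        A=np.c_[P[m][:,:2]-[.4552,.1798],np.ones(m.sum())]; f=np.linalg.lstsq(A,P[m][:,2],rcond=None)[0]
        e=np.array([np.cos(np.radians(-16.1)),np.sin(np.radians(-16.1))]); L=A[:,:2]@e; W=A[:,:2]@[-e[1],e[0]]
        print('top pts',m.sum(),'plane',f,'expected z',zt,'along',np.percentile(L,[1,99]),'across',np.percentile(W,[1,99]))
go(.4552,.1798,.07,73.9)
E
python3 look.py L1
```

```text
cover_center [409.4 203.5] 0.89 [0.4689 0.1766 0.1591]
cover_center [214.8 304.9] 0.56 [0.4609 0.12   0.4918]
box_rim [407.7 225.9] 0.4 [0.4126 0.182  0.0304]
box_rim [219.2 189.5] 0.74 [0.7287 0.1784 0.1129]
top pts 319 plane [-0.0062 -0.0018  0.1582] expected z 0.1591623190263329 along [-0.0491  0.0561] across [-0.0287  0.0283]
top pts 213 plane [ 0.0084 -0.0337  0.1563] expected z 0.1591623190263329 along [0.0143 0.0525] across [-0.0294  0.0136]
t 17.02 pos [0.4554 0.1798 0.1338] rpy [3.141  0.0005 2.8605] yang 73.9 F [-0.49  0.3  -1.89] w 0.0573 q [-0.57  0.45  0.09  2.04 -0.07  0.64  0.86]
GO [ 0.2 -0.1 63.8] -0.0001
```

View pics/L1.png

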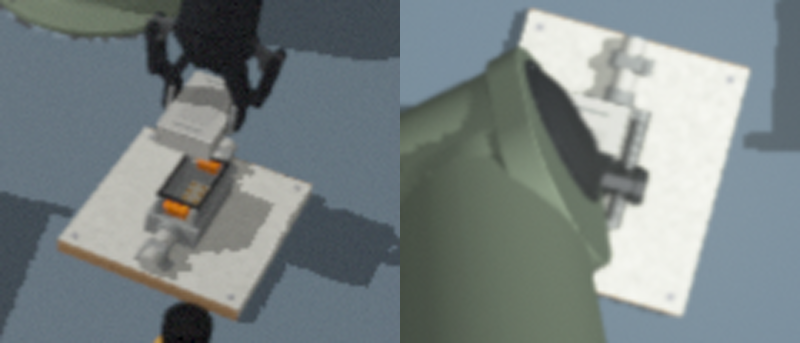

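The left view shows the cover held level above the box, in line with it. The right view is mostly hidden by the arm. I cross-check the along-box offset using the orange catches seen by each camera.

Run:
```python
from h import *
np.set_printoptions(precision=4,suppress=True)
e=np.array([np.cos(np.radians(-16.1)),np.sin(np.radians(-16.1))]); n=np.array([-e[1],e[0]]); c0=np.array([.4552,.1798])
for nm,fn,(r0,r1,c0_,c1) in (('scene','scene0.png',(200,260,370,440)),('scene','L1s.png',(200,260,370,440)),('top','top2.png',(280,335,200,250))):
    p=bot.grab_frame(nm); im=cv2.cvtColor(cv2.imread('pics/'+fn),cv2.COLOR_BGR2HSV)
    m=np.zeros((480,640),bool); m[r0:r1,c0_:c1]=1
    m&=(im[...,0]>3)&(im[...,0]<16)&(im[...,1]>150)&(im[...,2]>90)
    k,l,st,ct=cv2.connectedComponentsWithStats(m.astype(np.uint8))
    for i in range(1,k):
        if st[i,4]>=6:
            w=at_z(p,ct[i],.06)[:2]-c0; d=at_depth(p,ct[i]); d2=d[:2]-c0
            print(nm,fn,ct[i],st[i],'along',w@e,'across',w@n,'depth',d[2],d2@e,d2@n)
# cover +x end face in the scene: pts on the vertical face
p=bot.grab_frame('scene'); P,C,uv=cloud(p); L=(P[:,:2]-c0)@e; W=(P[:,:2]-c0)@n
m=(abs(W)<.022)&(L>.03)&(L<.075)&(P[:,2]>.138)&(P[:,2]<.153); print('end face',m.sum(),np.percentile(L[m],[10,50,90]))
m=(abs(W)<.022)&(L>.03)&(L<.075)&(P[:,2]>.022)&(P[:,2]<.036); print('box end face',m.sum(),np.percentile(L[m],[10,50,90]))
for lo,hi in ((-.04,-.02),(.02,.04)):
  m=(abs(W)<.05)&(L>lo)&(L<hi);
```

```text
scene scene0.png [412.5    222.2143] [409 220   8   6  28] along -0.03060747379607296 across 0.006337869230245009 depth 0.05543067930571044 -0.03604276212050098 0.004818224352108401
scene scene0.png [400.7083 237.625 ] [397 235   9   6  24] along 0.05269663865338973 across 0.0028462448004494306 depth 0.05557571867269484 0.04785013091048652 0.0013573895508838258
scene L1s.png [412.92 222.76] [409 221   8   5  25] along -0.028830385015729862 across 0.008404599410699942 depth 0.052172056716378146 -0.0381261518636591 0.005819487709845731
scene L1s.png [400.84 237.68] [397 235   9   6  25] along 0.052725813035170335 across 0.003272727189463319 depth 0.05484215434589357 0.047075904010994186 0.0015394979015638946
top top2.png [228.     288.4286] [225 288   7   2   7] along 0.04431819011743542 across 0.0004671431324649171 depth 0.15718709539602194 0.046296854952812855 -0.01528978493040743
end face 62 [0.0519 0.0541 0.0567]
box end face 35 [0.0394 0.0544 0.0682]
```

Run:
```python
from h import *
np.set_printoptions(precision=4,suppress=True)
e=np.array([np.cos(np.radians(-16.1)),np.sin(np.radians(-16.1))]); n=np.array([-e[1],e[0]]); c0=np.array([.4552,.1798])
def linefit(pts): # robust line
    v=cv2.fitLine(pts.astype(np.float32),cv2.DIST_HUBER,0,.5,.01).ravel(); return v
for nm,fn,roi in (('scene','scene0.png',(190,290,340,480)),('top','top0.png',(245,370,165,290))):
    p=bot.grab_frame(nm); im=cv2.imread('pics/'+fn).astype(int); b,r=im[...,0],im[...,2]
    m=np.zeros((480,640),np.uint8); m[roi[0]:roi[1],roi[2]:roi[3]]=1
    sel=((r-b)>-8)&(r>90)&((r-b)<45)
    m=m*sel.astype(np.uint8); k,l,st,ct=cv2.connectedComponentsWithStats(m); i=1+np.argmax(st[1:,4])
    ys,xs=np.where(l==i); Q=np.array([at_z(p,(x,y),.016)[:2] for x,y in zip(xs,ys)],np.float32)*1000
    h=cv2.convexHull(Q); print(nm,st[i],cv2.minAreaRect(h))
    A,W=(Q/1000-c0)@e,(Q/1000-c0)@n
    for nm2,X,Y in (('along',A,W),('across',W,A)):
        lo,hi=[],[]
        for t in np.arange(-.08,.08,.008):
            s=X[(Y>t)&(Y<t+.008)]
            if len(s)>5: lo.append((t+.004,s.min())); hi.append((t+.004,s.max()))
        for q in (lo,hi):
            q=np.array(q); f=np.polyfit(*q.T,1); g=abs(q[:,1]-np.polyval(f,q[:,0]))<.004; f=np.polyfit(*q[g].T,1); print('  ',nm2,'edge',f[1],'slope deg',np.degrees(f[0]))
```

```text
scene [ 360  209   89   69 2952] ((451.6487121582031, 184.85552978515625), (204.06256103515625, 265.58709716796875), 73.27936553955078)
   along edge -0.1111526015928326 slope deg 0.3530525592671279
   along edge 0.12699832449032078 slope deg -0.24282855962357378
   across edge -0.0971094893336175 slope deg -0.5454771265274933
   across edge 0.10494370026527038 slope deg -0.7025669644696296
top [ 176  253  102  108 7226] ((455.1507263183594, 180.63446044921875), (202.66944885253906, 224.98194885253906), 73.4550552368164)
   along edge -0.11168009595262984 slope deg 0.5974892042218314
   along edge 0.11158712367778237 slope deg 0.4344992824392205
   across edge -0.09995606827817356 slope deg -0.43627754736463753
   across edge 0.10159350735807698 slope deg -0.5351433457610147
```

Emit:
move_arm:
  moves: "0 0 5 0.007; 0 1 14 0.007; 0 2 24 0.007; 0 2 34 0.007; 0 2 44 0.007; 0 2 52 0.007; 0 2 57 0.007; 0 2 60 0.007; 0 2 61 0.007; 0 2 61 0.007"

```text
clock: 18.15
position: [0.4557, 0.1817, 0.0722]
tool_rot: [-3.142, -0.0, 2.854]
force: [0.3, -0.1, -0.5]
grip_width: 0.0565
```

Run:
```python
from h import *
np.set_printoptions(precision=4,suppress=True)
e=np.array([np.cos(np.radians(-16.5)),np.sin(np.radians(-16.5))]); n=np.array([-e[1],e[0]]); c0=np.array([.4552,.1798])
go(.4552,.1798,.05,73.5)
s=bot.observe()['position'][2]
PP=[]
for k in range(4):
    p=bot.grab_frame('scene'); P,C,uv=cloud(p); PP.append(np.c_[P,C])
P=np.vstack(PP); L=(P[:,:2]-c0)@e; W=(P[:,:2]-c0)@n; C=P[:,3:]
zt=s+.0254
for a,b in ((.0,.02),(.02,.03),(.03,.04),(.04,.05)):
    m=(abs(P[:,2]-zt)<.006)&(L>a)&(L<b)&(abs(W)<.05); print('cover L',a,m.sum(),np.percentile(W[m],[2,5,95,98]))
m=(abs(W)<.022)&(L>.04)&(L<.07)&(P[:,2]>zt-.018)&(P[:,2]<zt-.004); print('cover end',np.percentile(L[m],[10,50,90]))
# box lower shell top / shell below shoulder
for z0,z1 in ((.022,.03),(.03,.038)):
    m=(abs(W)<.06)&(L>.045)&(L<.06)&(P[:,2]>z0)&(P[:,2]<z1); print('box',m.sum(),np.percentile(W[m],[2,5,50,95,98]),np.percentile(L[m],[10,50,90]))
save(p,'s5.png'); cv2.imwrite('pics/s5c.png',cv2.resize(p['frame'][180:270,350:470,::-1],(800,600),interpolation=2))
```

```text
t 18.15 pos [0.4557 0.1817 0.0722] rpy [-3.1415 -0.      2.8537] yang 73.51 F [ 0.26 -0.15 -0.54] w 0.0565 q [-0.56  0.57  0.08  2.07 -0.08  0.5   0.86]
GO [-0.  -2.  22.2] 0.0001
cover L 0.0 458 [-0.0382 -0.0352  0.0407  0.0435]
cover L 0.02 183 [-0.0251 -0.0237  0.029   0.0305]
cover L 0.03 187 [-0.0255 -0.0232  0.0308  0.0314]
cover L 0.04 194 [-0.0247 -0.0228  0.0287  0.0305]
cover end [0.0517 0.0538 0.0566]
box 89 [-0.0281 -0.0276  0.0144  0.0296  0.0304] [0.0505 0.0536 0.0563]
box 119 [-0.0276 -0.0258  0.0139  0.0299  0.0302] [0.0504 0.0536 0.056 ]
```

View pics/s5c.png

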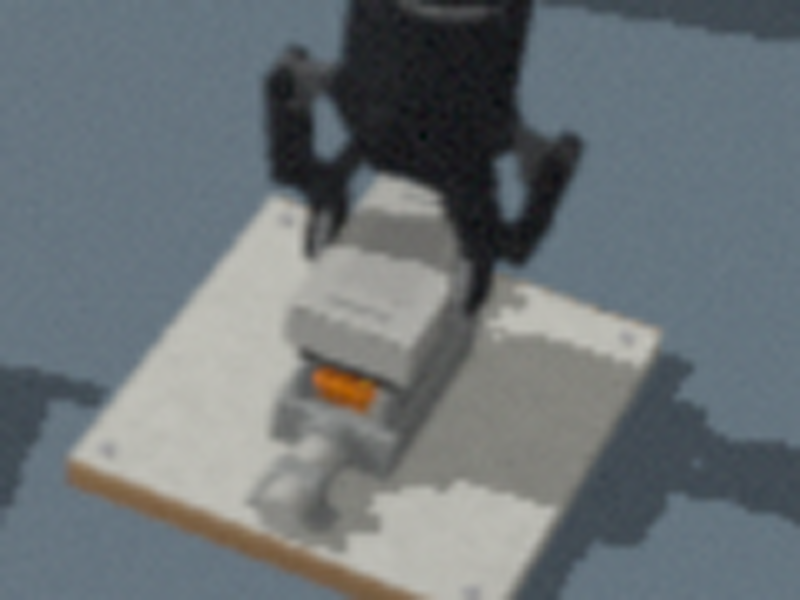

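The cover sits just above the rim, in line along the box. The end faces are both at 53.7 mm, and across the box they agree within about 1.5 mm. I shift back 1 mm and descend gently.

Emit:
move_arm:
  moves: "0 -1 2 0; 0 -1 4 0; 0 -1 6 0; 0 -1 8 0; 0 -1 10 0; 0 -1 12 0; 0 -1 14 0; 0 -1 15 0; 0 -1 16 0; 0 -1 16 0"

```text
clock: 19.18
position: [0.4553, 0.1807, 0.0561]
tool_rot: [-3.141, -0.0, 2.854]
force: [-0.2, 0.4, -1.1]
grip_width: 0.0573
```

Emit:
move_arm:
  moves: "0 0 0.5 0; 0 0 1 0; 0 0 1.5 0; 0 0 2 0; 0 0 2.5 0; 0 0 3 0; 0 0 3.5 0; 0 0 4 0; 0 0 4 0; 0 0 4 0"

```text
clock: 20.02
position: [0.4553, 0.1808, 0.0523]
tool_rot: [-3.142, -0.0, 2.854]
force: [-0.1, 1.0, -0.9]
grip_width: 0.0568
```

Emit:
move_arm:
  moves: "0 0 0.5 0; 0 0 1 0; 0 0 1.5 0; 0 0 2 0; 0 0 2.5 0; 0 0 3 0; 0 0 3.5 0; 0 0 4 0; 0 0 4 0; 0 0 4 0"

```text
clock: 20.85
position: [0.4554, 0.1809, 0.0484]
tool_rot: [3.141, 0.0, 2.854]
force: [-1.9, 2.1, 4.5]
grip_width: 0.0569
```

Emit:
move_arm:
  moves: "0 0 0.5 0; 0 0 1 0; 0 0 1.5 0; 0 0 2 0; 0 0 2.5 0; 0 0 3 0; 0 0 3 0; 0 0 3 0; 0 0 3 0; 0 0 3 0"

```text
clock: 21.68
position: [0.4553, 0.1807, 0.0451]
tool_rot: [-3.141, -0.0, 2.854]
force: [-1.2, 2.7, -5.8]
grip_width: 0.0571
```

Emit:
move_arm:
  moves: "0 0 0.5 0; 0 0 1 0; 0 0 1.5 0; 0 0 2 0; 0 0 2.5 0; 0 0 2.5 0; 0 0 2.5 0; 0 0 2.5 0; 0 0 2.5 0; 0 0 2.5 0"

```text
clock: 22.52
position: [0.4553, 0.1806, 0.0427]
tool_rot: [-3.141, -0.0, 2.854]
force: [-2.5, 0.4, -6.7]
grip_width: 0.0571
```

Emit:
move_arm:
  moves: "0 0 0.3 0; 0 0 0.6 0; 0 0 0.9 0; 0 0 1.2 0; 0 0 1.5 0; 0 0 1.5 0; 0 0 1.5 0; 0 0 1.5 0; 0 0 1.5 0; 0 0 1.5 0"

```text
clock: 23.35
position: [0.4555, 0.1808, 0.0417]
tool_rot: [3.141, 0.0, 2.854]
force: [-5.3, 0.2, 9.0]
grip_width: 0.0565
```

Emit:
move_arm:
  moves: "0 0 0.2 0; 0 0 0.4 0; 0 0 0.5 0; 0 0 0.5 0; 0 0 0.5 0; 0 0 0.5 0; 0 0 0.5 0; 0 0 0.5 0; 0 0 0.5 0; 0 0 0.5 0"

```text
clock: 24.18
position: [0.4555, 0.1808, 0.0416]
tool_rot: [3.141, 0.0, 2.854]
force: [-8.8, -1.7, 22.5]
grip_width: 0.0566
```

Run:
```python
from h import *
np.set_printoptions(precision=4,suppress=True)
e=np.array([np.cos(np.radians(-16.5)),np.sin(np.radians(-16.5))]); n=np.array([-e[1],e[0]]); c0=np.array([.4552,.1798])
PP=[]
for k in range(4):
    p=bot.grab_frame('scene'); print(bot.observe()['force']); PP.append(np.hstack(cloud(p)[:2]))
P=np.vstack(PP); L=(P[:,:2]-c0)@e; W=(P[:,:2]-c0)@n
m=(P[:,3:].min(1)>110)&(abs(P[:,2]-.067)<.007)&(L>-.05)&(L<.05)&(abs(W-.0015)<.025)
A=np.c_[L[m],W[m],np.ones(m.sum())]; print('top plane',m.sum(),np.linalg.lstsq(A,P[m,2],rcond=None)[0],'home .067')
for a in (-.05,-.04,0.02,.03,.04):
    k=m&(L>a)&(L<a+.01); print(a,k.sum(),np.median(P[k,2]) if k.sum() else '')
save(p,'s6.png'); cv2.imwrite('pics/s6c.png',cv2.resize(p['frame'][180:270,350:470,::-1],(800,600),interpolation=2))
```

```text
[-9.6637 -1.228  22.011 ]
[-9.1811 -1.5055 22.3167]
[-9.239  -1.1614 22.6619]
[-8.4807 -1.9334 22.9563]
top plane 964 [ 0.0049 -0.0085  0.0676] home .067
-0.05 43 0.06699203242526941
-0.04 81 0.06762770880846614
0.02 153 0.06807603577546151
0.03 155 0.0675931080333303
0.04 156 0.06735352157017593
```

View pics/s6c.png

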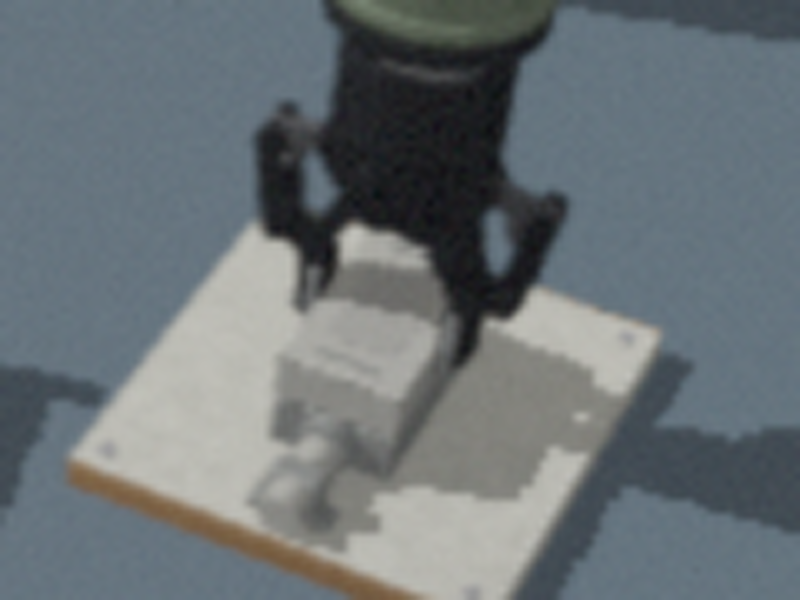

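The cover is home and level: its top plane is at 0.0676 m with a slope below 0.01. The push is 22 N and I want about 15, so I back off slightly and ease the side load.

Emit:
move_arm:
  moves: "0.2 0 -0.1 0; 0.3 0 -0.25 0; 0.3 0 -0.25 0; 0.3 0 -0.25 0; 0.3 0 -0.25 0; 0.3 0 -0.25 0; 0.3 0 -0.25 0; 0.3 0 -0.25 0; 0.3 0 -0.25 0; 0.3 0 -0.25 0"

```text
clock: 25.22
position: [0.4555, 0.1808, 0.0417]
tool_rot: [3.141, 0.001, 2.854]
force: [-5.4, -2.2, 13.4]
grip_width: 0.0569
```

Emit:
move_arm:
  moves: "0 0 0.08 0; 0 0 0.08 0; 0 0 0.08 0; 0 0 0.08 0; 0 0 0.08 0; 0 0 0.08 0; 0 0 0.08 0; 0 0 0.08 0; 0 0 0.08 0; 0 0 0.08 0"

```text
clock: 26.05
position: [0.4555, 0.1808, 0.0417]
tool_rot: [3.141, 0.001, 2.854]
force: [-5.8, -2.4, 15.6]
grip_width: 0.0567
```

Run:
```python
from h import *
for k in range(3): bot.grab_frame('scene'); s=bot.observe(); print(s['force'],s['position'])
if 11<s['force'][2]<20: print(bot.job_done()); print(bot.observe()['force'])
```

```text
[-4.91650519 -1.59165228 14.9673782 ] [0.45549562 0.18082353 0.04166596]
[-6.19484293 -1.59102345 17.00728667] [0.45550935 0.18080424 0.04168628]
[-6.00101507 -1.84771448 16.5053841 ] [0.45550054 0.18079509 0.04167329]
the job is handed in; nothing more can be done
None
the job is handed in; nothing more can be done
```

The cover is fitted on the box and the arm is still pressing it down with about 15–17 N. I handed the job in just after 26 s on the robot clock.

**What I did:**
- I pulled the top drawer out by about 195 mm.
- I gripped the cover across its 58 mm and lifted it out.
- I lined it up over the box and pressed it past the catches.

**Last checks:**
- **Fit:** the push rose to about 4.5 N, went negative as the cover passed the catches, then rose steeply at the rim. Tool height was 0.0417 m against 0.0416 m expected. The cover's top plane was at 0.0676 m (home is 0.067 m) with a slope under 0.01 rad. I did not sense the two catches separately.
- **Push:** the last three readings were 15.0, 17.0 and 16.5 N, steady, with about 6 N sideways against the guide posts.
- **Alignment:** before pressing, the two cameras disagreed by up to about 3 mm across the box. I took a middle value, and the cover went on with at most about 3 N of side force.
- **Things to leave alone:** the arm met no unexpected force on its way past the tape measure, spray can and screwdriver. I did not measure their positions again at the end.

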